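Rack the saw's setting bars heavy end down

ROBOT

A 6-joint arm with a two-finger parallel gripper is mounted at the origin on the work surface. World frame = base frame: x ahead of the robot, y to its left, z up, the work surface at z = 0. Lengths are in m, angles in rad, forces in N, time in s.
With the tool pointing down it reaches from about 0.35 to 0.925 m from the base axis. Payload 6.4 kg.
Tool frame: the origin (TCP) lies at the very end of the fingers, on their centre line; the grasp point (between the pads) lies tcp_to_grasp behind it (tcp_to_grasp is the distance from the TCP to the grasp point, in m); z points along the fingers, y is the direction in which the jaws open and shut (so a half turn about z gives the same grasp; the last joint's range is limited). The gripper opens to 85 mm and grips with 20 to 120 N. Pads are 22 mm wide; open, the fingers measure 114 mm over their backs; the gripper's body (76 mm by 85 mm) begins 54 mm behind the grasp point. The pads swing forward as they close: fully open they stand 13 mm farther back than shut.
Start: joints at [1.171, 0.245, 1.558, -0, 1.339, -0.174], TCP at [0.146, 0.634, 0.231] pointing down, gripper open.
Joint ranges: [-3.13, 3.13], [-1.02, 2.26], [0.13, 2.54], [-0.95, 4.09], [0.21, 2.88], [-2.74, 2.74]. Speed limits (rad/s): [2.57, 2.57, 3.14, 3.14, 3.14, 3.14].

INTERFACE

Orientations are given as a rotation vector (axis times angle).
In Python, from workcell import * gives the robot as it stands.
- The arm moves only by the shell command python3 -m crank 'ROWS' [FORCE]. ROWS is text: rows parted by semicolons, each of 7 numbers parted by spaces: the shift along the tool's x, y, z each as a share of 0.02 m, from -1 to 1, then the turn, a rotation vector about the tool's x, y, z each as a share of pi/2 rad, from -1 to 1, then the gripper command: -1 is shut, 1 is fully open, values between are in proportion. In form: x y z ax ay az claw; .... A call has 1 to 20 rows; each row shifts and turns the pose as measured when the row begins, along the tool's axes as they then stand; what a row does not reach is not made up. A row lasts 1/10 s, in which the tool goes at most 50 mm and 8.59 degrees, less where a joint would pass 70% of its speed; a pose out of reach is approached as far as the arm can. A call with a number of a shift or a turn outside -1 to 1 is refused whole. A call with a gripper value outside its range is refused whole. The fingers move at their own pace and stop on an object; FORCE is the grip in N (left out, the last holds). Time passes only in rows, so rows that do not move let the fingers close. It gives the time, the measured TCP pose, the force and the opening at its end, in the units of the state.
- get_obs(): the state, without advancing time (a new reading comes with each control period).
- camera(name): name is "scene" or "top" or "wrist"; returns a dict with "frame" (420x560x3 uint8, blue, green, red), "camera_matrix" (3x3 intrinsics, pixels), "eye" and "rotation" of the camera in the world; the wrist camera has in their place "T_tool_cam" (4x4, takes a point from camera to tool coordinates, whose origin is the TCP and whose axes are the flange's). Camera axes: x right, y down, z forward; pixel columns grow to the right and rows downward; lengths in m; the calibration is good to about 2 mm. A picture is of the moment at which its call begins: read the wrist's pose just before it. There is no depth.
- finish_job(): hands the job in, once; it reports no verdict.
The state is a dict: "t": time; "qpos": joint angles; "qvel": joint speeds; "effort": joint torques, N m; "ee_pos": TCP position; "eef_rot": TCP orientation; "wrist_force": force on the tool from outside, world axes, zero at the start; "ft_torque": the same for the moment, N m; "width": opening from 0.0 (shut) to 1.0 (fully open).
Only numpy, scipy, OpenCV 4.12 (cv2) and the standard library are available. Lean on these libraries where they do the work, as an engineer would, in place of code of your own. Each camera call takes 0.05 s, during which the arm holds its last target. There are 200 camera calls.

TASK

Put the two setting bars lying on the plywood board away in the sloping rack, each in a channel of its own, each with its heavy end at the low end and pushed fully down against the foot plate. Both heads look alike, so lift each bar at mid-length to feel which end is heavy. Leave the other things on the bench alone.

Things in the scene. Friction and masses are not known exactly. Their poses are not given: they have to be found in the camera images.
- bar0: setting bar, 180 mm long: aluminium handle 24 mm square, 80 mm long, between two identical black heads 34 x 34 mm, 50 mm long (27 mm steel collars at the handle's ends). Lies flat on the plywood board. Origin at its very centre (mid-length, 17 mm above its underside); x along its length. A lead slug shut inside ONE head makes it heavy; looks and the sign of x do not tell which: drawn anew each time
- bar1: a second bar, same in size, origin and axes as bar0; its heavy end is drawn separately. Each weighs about 0.52 kg, 0.33 kg of it the slug (it has 1 mm play), centred 65 mm from mid-length; the rest is even, so a bar balances about 40 mm from mid-length on the heavy side and, gripped at mid-length and lifted, pulls about 0.2 N m down towards the heavy head
- mat: thin plywood board 360 x 330 mm, 3 mm thick, fixed on the bench, under the bars; origin at the centre of its underside, z up. The bars lie roughly along its x, about 150 mm apart, with other bits on the board between and around them
- cradle: sloping part of the fixed white rack, low end nearer the robot. Origin = where a bar's very centre lies when home in the MIDDLE channel, 88 mm above the bench; x up the slope (0.42 rad above level) along the channels, y across them, z square to the slope, upward. Heads lie on two cross rests 10 mm wide at x = -65 and +65 mm, tops at z = -17 mm. A laid bar may or may not slide down by itself
- home0 (a point): where a bar's very centre lies when fully home in the channel at y = -75 mm of the sloping part; axes as the sloping part. Any bar may go in any channel, one each
- home1 (a point): the same for the middle channel (y = 0). Each channel is 40 mm wide between aluminium guide blocks (3 mm clear on each side of a head); the blocks' tops are at z = -5 mm, they reach from x = -90 to -50 and from +45 to +85 mm. Between them the handle is free on both sides, and for 20 mm below
- home2 (a point): the same for the channel at y = +75 mm
- foot (a point): middle of the upper face of the white foot plate that stops the low heads: x = -90 mm in the sloping part's frame; the plate is 8 mm thick, its top edge at z = +7 mm
- upper_rest: the upper steel cross rest of the rack, 10 x 230 x 12 mm, on which the upper heads lie; origin at its centre, axes as the sloping part. With the heavy end down it carries under 1 N of a bar, the wrong way round about 3.5 N
- offcut: steel square offcut 30 x 30 x 24 mm, bystander; origin at the centre of its underside
- round_stock: short upright steel cylinder 32 mm across, 30 mm high, bystander; origin at the centre of its underside
- tube_ring: aluminium tube offcut 40 mm across, 22 mm high, bystander; origin at the centre of its underside
- tin: closed round tin 48 mm across, 65 mm high, on the plywood board, bystander; origin at the centre of its underside
- cup: steel cup 64 mm across, 60 mm high, on the bench beyond the gap between board and rack, bystander; origin at the centre of its underside

How it is judged:
At the end, for the whole second after the job is handed in: Each bar lies in a rack channel: seated height within 4 mm, from 4 mm below to 5 mm above home along the slope, within 0.08 rad of its direction, at rest, pressing on the upper rest with 0.2 to 2.1 N (so the heavy end is low) (x of bar0 in the frame of cradle between -0.004 and 0.005 m and z of bar0 in the frame of cradle between -0.004 and 0.004 m and y of bar0 in the frame of cradle between -0.082 and 0.082 m and angle between the x axis of each of bar0, bar1 and the x axis of cradle, either way round below 0.08 rad and contact force between bar0 and upper_rest between 0.2 and 2.1 N and linear speed of each of bar0, bar1 below 0.02 m/s and x of bar1 in the frame of cradle between -0.004 and 0.005 m and z of bar1 in the frame of cradle between -0.004 and 0.004 m and y of bar1 in the frame of cradle between -0.082 and 0.082 m and contact force between bar1 and upper_rest between 0.2 and 2.1 N); the robot touches nothing.
It fails at once if a bystander (offcut, round stock, tube ring, tin or cup) is shoved more than 30 mm (distance of any of offcut, round_stock, tube_ring, tin, cup from where it was at the start of the episode above 0.03 m).
It fails at once if the tin or the cup is tipped over (angle between any of tin, cup's own z axis and vertical above 0.5 rad).
It also fails if it takes over 64 s, if anything falls off the work surface, if the arm or the gripper's body presses on something with over 40 N, if the wrist force passes 120 N, or if a joint passes its speed limit or range.

## Working session

There is one attempt and no reset: what is moved stays moved. The work goes in short steps, Python scripts to look and compute and a shell command to move; the robot and the scene stay as the last step left them, time stands still between calls to the robot, and variables do not carry over. Pictures are saved under pics/ and viewed, about 8 in all and at most 12, crops included, and the job is handed in when it is done.

```bash
ls; mkdir -p pics; python3 - <<'E'
from workcell import *
import cv2,numpy as np
o=get_obs(); print({k:np.round(v,3).tolist() for k,v in o.items()})
import workcell; print([n for n in dir(workcell) if n[0]!='_'])
try: print(tcp_to_grasp)
except Exception as e: print(e)
for n in ("scene","top"):
    c=camera(n); cv2.imwrite(f"pics/{n}0.png",c["frame"]); print(n,c["camera_matrix"].tolist(),c["eye"],c["rotation"])
    np.savez(f"{n}0.npz",**c)
E
```

```text
pics
{'t': 0.0, 'qpos': [1.171, 0.246, 1.559, -0.0, 1.339, -0.174], 'qvel': [-0.0, -0.001, -0.0, 0.0, -0.001, -0.001], 'effort': [-0.0, -42.951, -32.612, -0.0, 0.005, -0.0], 'ee_pos': [0.145, 0.633, 0.23], 'eef_rot': [-0.354, -3.121, 0.003], 'wrist_force': [-0.406, 0.065, 0.229], 'ft_torque': [0.005, -0.032, 0.025], 'width': 1.003}
['Unreachable', 'camera', 'finish_job', 'get_obs', 'tcp_to_grasp']
0.0187
scene [[423.75080861092255, 0.0, 277.2301705371136], [0.0, 423.75080861092255, 215.3998414764327], [0.0, 0.0, 1.0]] [0.97550275 0.45014092 0.64940294] [-1.05150207 -2.39784528  1.06446611]
top [[395.8846117999714, 0.0, 278.6678072877222], [0.0, 395.8846117999714, 212.3243903913654], [0.0, 0.0, 1.0]] [0.43253582 0.03734942 1.04438907] [-2.19291432  2.14258314 -0.08818128]
```

View pics/top0.png

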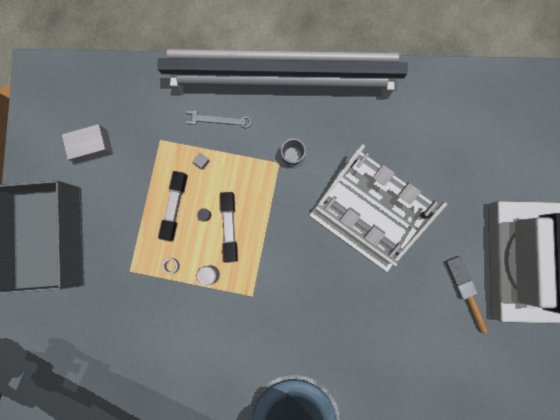

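View pics/scene0.png

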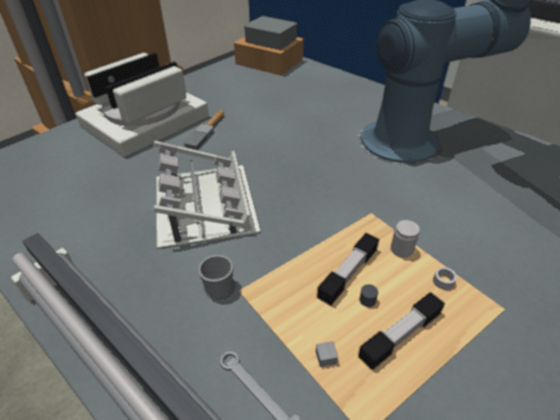

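Both pictures show two black-headed bars on the board: top view about (173,206) and (229,227), with the ring, tin, cylinder and offcut around them. The rack is around (378,207) in the top view, and the cup at (292,151). Next I'll enlarge the rack and segment the bars.

```bash
cat > h.py <<'E'
import numpy as np,cv2
from scipy.spatial.transform import Rotation as R
def load(n): return dict(np.load(n))
def pose(c):
    r=np.asarray(c["rotation"]); return (R.from_rotvec(r).as_matrix() if r.shape==(3,) else r), np.asarray(c["eye"])
def proj(c,P):
    M,e=pose(c); q=(np.atleast_2d(P)-e)@M; q=q@c["camera_matrix"].T; return q[:,:2]/q[:,2:]
def back(c,uv,z):
    M,e=pose(c); uv=np.atleast_2d(uv); d=np.c_[uv,np.ones(len(uv))]@np.linalg.inv(c["camera_matrix"]).T@M.T
    return e+d*((z-e[2])/d[:,2])[:,None]
E
python3 - <<'E'
from h import *
c=load("top0.npz"); f=c["frame"]
print(proj(c,[[0.43,0.04,0]]))
m=(f.max(2)<45).astype(np.uint8); m[:, :140]=0; m[:, 260:]=0; m[:150]=0; m[290:]=0
n,l,s,ce=cv2.connectedComponentsWithStats(m)
for i in range(1,n):
    if s[i,4]>40:print(s[i],ce[i],back(c,ce[i],.03))
for nm,u in dict(cup=(292,151),tin=(207,275),ring=(171,267),cyl=(204,215),off=(201,161)).items(): print(nm,back(c,u,.03))
cv2.imwrite("pics/rack.png",cv2.resize(f[140:275,300:450],None,fx=5,fy=4.4444*1.0 if 0 else 4.4,interpolation=cv2.INTER_CUBIC))
E
```

```text
[[281.97553373 250.36956901]]
[171 172  10  17  92] [175.27173913 179.45652174] [[0.60705983 0.3216298  0.03      ]]
[181 174   6  18  58] [183.0862069  182.20689655] [[0.60027325 0.30091536 0.03      ]]
[160 221  10  18  93] [163.93548387 229.1827957 ] [[0.47708375 0.34462747 0.03      ]]
[168 222   8  18  63] [172.28571429 231.06349206] [[0.47275191 0.32285889 0.03      ]]
cup [[0.68885661 0.01968698 0.03      ]]
tin [[0.36326395 0.22895172 0.03      ]]
ring [[0.38118177 0.32166943 0.03      ]]
cyl [[0.51601988 0.24291806 0.03      ]]
off [[0.65726935 0.25661879 0.03      ]]
```

View pics/rack.png

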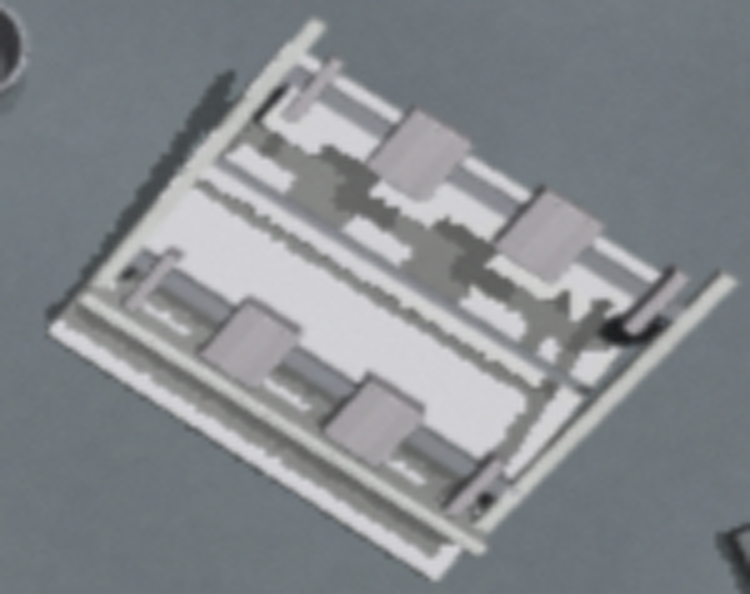

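```bash
cat >> h.py <<'E'
from scipy.optimize import least_squares
def Rc(yaw): return R.from_euler("ZY",[yaw,-0.42]).as_matrix()
E
python3 - <<'E'
from h import *
c=load("top0.npz"); f=c["frame"]
px=[(250,298),(302,332),(250,387),(202,348),(372,374),(425,410),(380,465),(327,424),(415,108),(470,150),(420,200),(370,158),(548,187),(605,230),(550,283),(497,238)]
uv=np.array([(300+x/5-.4,140+y/4.4-.4) for x,y in px])
P=[]
for xs in ((-90,-50),(45,85)):
  for yc in (37.5,-37.5):
    P+=[(xs[1],yc+17.5,-5),(xs[1],yc-17.5,-5),(xs[0],yc-17.5,-5),(xs[0],yc+17.5,-5)]
P=np.array(P)/1e3
for fz in (0,1):
  fun=lambda p:(proj(c,P@Rc(p[2]).T+[p[0],p[1],p[3] if fz else .088])-uv).ravel()
  s=least_squares(fun,[.55,-.2,-.6,.088]); print("rack",s.x.round(4),np.sqrt((s.fun**2).mean()))
def headhulls(p):
    Z=R.from_euler("z",p[2]).as_matrix(); out=[]
    for s in (-65,65):
        B=np.array([(s+a*25,b*17,d*17) for a in(-1,1) for b in(-1,1) for d in(-1,1)])/1e3
        out.append(cv2.convexHull(proj(c,B@Z.T+[p[0],p[1],.02]).astype(np.float32))[:,0])
    return out
g=f.max(2); board=(f[:,:,2].astype(int)-f[:,:,0]>35)
for (u,v,p0) in ((173,206,[.54,.325,.1]),(229,227,[.51,.18,-.05])):
    m=(g<85).astype(np.uint8); w=np.zeros_like(m); w[v-45:v+45,u-19:u+19]=1; m&=w
    m=cv2.morphologyEx(m,cv2.MORPH_OPEN,np.ones((3,3)))
    n,l,st,ce=cv2.connectedComponentsWithStats(m); print(st[1:].tolist(),ce[1:].round(1).tolist())
    idx=np.argsort(-st[1:,4])[:2]+1; C=ce[idx]; C=C[np.argsort(-C[:,1])]
    def fun(p):
        r=[]
        for h in headhulls(p):
            M=cv2.moments(h); r.append([M["m10"]/M["m00"],M["m01"]/M["m00"]])
        r=np.array(r); r=r[np.argsort(-r[:,1])]; return (r-C).ravel()
    s=least_squares(fun,p0,diff_step=1e-3); print("bar",s.x.round(4),s.fun.round(2))
E
```

```text
rack [ 0.5452 -0.194  -0.6162  0.088 ] 0.8636954410280951
rack [ 0.5472 -0.1981 -0.6169  0.0715] 0.7657304985560457
[[170, 172, 17, 21, 267], [159, 220, 18, 21, 282]] [[178.2, 181.4], [167.4, 230.0]]
bar [ 0.5396  0.3271 -0.1707] [-0.01  0.05  0.01 -0.05]
[[220, 192, 15, 19, 250], [223, 242, 14, 20, 259]] [[227.0, 201.4], [229.6, 251.5]]
bar [0.4887 0.1803 0.0866] [-0.   -0.02  0.    0.02]
```

Rack and bars are located: the rack is at (0.545, -0.194) with yaw -0.616, and bar A at (0.540, 0.327). Moving over bar A.

```bash
cat > st.py <<'E'
import sys
from h import *
from workcell import *
T={}
def rel(target,heading=None,Rt=None):
    "shift in tool axes (units of 20mm) and turn (units of pi/2) to target TCP"
    o=get_obs(); M=R.from_rotvec(o["eef_rot"]).as_matrix(); d=M.T@(np.array(target)-o["ee_pos"])/.02
    if Rt is None:
        hx=np.array([np.cos(heading),np.sin(heading),0]); z=np.array([0,0,-1.]); Rt=np.c_[hx,np.cross(z,hx),z]
    a=R.from_matrix(M.T@Rt).as_rotvec()/(np.pi/2)
    print("t",round(float(o["t"]),2),"tcp",o["ee_pos"].round(4),"shift",d.round(2),"turn",a.round(3),"F",np.round(o["wrist_force"],2),"M",np.round(o["ft_torque"],3),"w",np.round(o["width"],3),"q",np.round(o["qpos"],2))
E
python3 -m crank '-1 -.46 .17 0 0 0 .15;-1 -.46 .17 0 0 0 .15;-1 -.46 .17 0 0 0 .15;-1 -.46 .17 0 0 0 .15;-1 -.46 .17 0 0 0 .15;-1 -.46 .17 0 0 0 .15;-1 -.46 .17 0 0 0 .15;-1 -.46 .17 0 0 0 .15;-1 -.46 .17 0 0 0 .15;-1 -.46 .17 0 0 0 .15;-1 -.46 .17 0 0 0 .15;-1 -.46 .17 0 0 0 .15;-1 -.46 .17 0 0 0 .15;-1 -.46 .17 0 0 0 .15;-1 -.46 .17 0 0 0 .15;-1 -.46 .17 0 0 0 .15;-1 -.46 .17 0 0 0 .15;-1 -.46 .17 0 0 0 .15;-1 -.46 .17 0 0 0 .15;-1 -.46 .17 0 0 0 .15' 100
python3 -c "
from st import *
rel((.54,.327,.15),np.pi-.171)"
```

```text
t: 2.1
ee_pos: [0.5004, 0.3502, 0.1488]
eef_rot: [-0.344, -3.11, 0.024]
wrist_force: [0.0, -0.0, 0.7]
width: 0.58
t 2.1 tcp [0.5004 0.3502 0.1488] shift [-2.19 -0.7  -0.07] turn [-0.01  -0.007 -0.031] F [ 0.01 -0.05  0.69] M [-0.061 -0.016  0.014] w 0.58 q [ 0.43  0.25  1.71 -0.01  1.2  -0.92]
```

```bash

python3 -m crank '-.8 -.25 0 0 0 -.015 .15;-.8 -.25 0 0 0 -.015 .15;-.6 -.2 0 0 0 0 .15;0 0 0 0 0 0 .15'
python3 -c "
from st import *
rel((.54,.327,.15),np.pi-.171)
o=get_obs(); c=camera('wrist'); np.savez('w1.npz',**c,p=o['ee_pos'],r=o['eef_rot']); cv2.imwrite('pics/w1.png',c['frame'])
print(c['T_tool_cam'].round(3).tolist())"
```

```text
t: 2.5
ee_pos: [0.5427, 0.3241, 0.1456]
eef_rot: [-0.274, -3.112, 0.027]
wrist_force: [0.2, 0.1, -0.0]
width: 0.578
t 2.5 tcp [0.5427 0.3241 0.1456] shift [ 0.16  0.12 -0.22] turn [-0.012 -0.01  -0.003] F [ 0.19  0.08 -0.01] M [-0.003 -0.014 -0.047] w 0.578 q [ 0.36  0.3   1.65 -0.01  1.21 -1.03]
[[0.001, -0.964, -0.267, 0.068], [1.0, 0.001, 0.0, 0.001], [0.0, -0.267, 0.964, -0.143], [0.0, 0.0, 0.0, 1.0]]
```

View pics/w1.png

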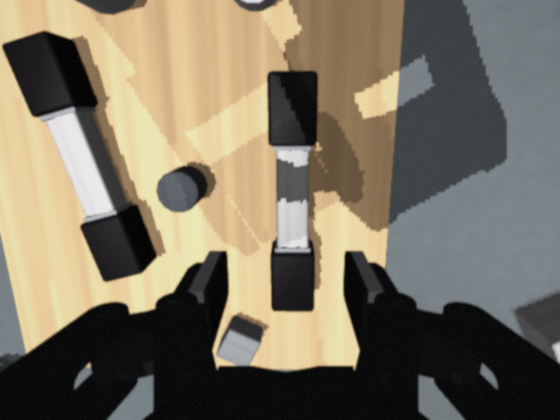

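The wrist view shows bar A centred between the fingers, with its handle running from (293,148) to (293,250). Bar B's handle runs from (72,110) to (109,214), the cylinder is at (180,189) and the offcut at (240,338).

```bash
python3 - <<'E'
from st import *
c=load('w1.npz'); Rt=R.from_rotvec(c['r']).as_matrix(); T=c['T_tool_cam']
c['rotation']=Rt@T[:3,:3]; c['eye']=Rt@T[:3,3]+c['p']
for n,u in dict(A=[(293,148),(293,250)],B=[(72,110),(109,214)]).items():
    p=back(c,u,.032); d=p[0]-p[1]; print(n,p.mean(0).round(4),np.hypot(*d[:2]).round(4),np.arctan2(d[1],d[0]).round(4),(np.arctan2(d[1],d[0])-np.pi).round(3))
print(back(c,[(180,189),(240,338)],.03))
m=back(c,[(293,148),(293,250)],.032); d=m[0]-m[1]; rel((*m.mean(0)[:2],.008),np.arctan2(d[1],d[0]))
E
```

```text
A [0.5418 0.329  0.032 ] 0.0775 2.9727 -0.169
B [0.4897 0.1891 0.032 ] 0.0775 -3.0989 -6.241
[[0.51915605 0.24779457 0.03      ]
 [0.65029546 0.26595321 0.03      ]]
t 2.55 tcp [0.5419 0.3245 0.1455] shift [-0.06  0.35  6.87] turn [-0.012 -0.01  -0.004] F [-0.97 -0.39  0.19] M [0.014 0.016 0.033] w 0.574 q [ 0.36  0.3   1.65 -0.01  1.21 -1.03]
```

```bash

python3 -m crank '0 .15 1 -.006 -.005 0 .15;0 .15 1 -.006 -.005 0 .15;0 0 1 0 0 0 .15;0 0 1 0 0 0 .15;0 0 1 0 0 0 .15;0 0 1 0 0 0 .15;0 0 .4 0 0 0 .15;0 0 .2 0 0 0 .15' 100
python3 -c "
from st import *
rel((.5418,.3285,.008),np.pi-.169)"
```

```text
t: 3.35
ee_pos: [0.5377, 0.3356, 0.0107]
eef_rot: [0.268, 3.129, 0.005]
wrist_force: [0.1, 0.1, 0.4]
width: 0.572
t 3.35 tcp [0.5377 0.3356 0.0107] shift [-0.26 -0.31  0.14] turn [ 0.002  0.    -0.001] F [0.14 0.13 0.36] M [ 0.004  0.056 -0.005] w 0.572 q [ 0.38  0.48  1.7   0.    0.96 -1.02]
```

```bash

python3 -m crank '-.25 -.3 .15 0 0 0 .15;0 0 0 0 0 0 -1;0 0 0 0 0 0 -1;0 0 0 0 0 0 -1;0 0 0 0 0 0 -1;0 0 0 0 0 0 -1' 100
python3 -c "
from st import *
rel((.5418,.3285,.008),np.pi-.169)"
```

```text
t: 3.95
ee_pos: [0.5423, 0.3286, 0.0095]
eef_rot: [0.268, 3.128, 0.006]
wrist_force: [-0.0, 0.3, -4.1]
width: 0.26
t 3.95 tcp [0.5423 0.3286 0.0095] shift [ 0.02 -0.01  0.07] turn [ 0.002  0.001 -0.001] F [-0.02  0.27 -4.06] M [-0.083 -0.07  -0.02 ] w 0.26 q [ 0.37  0.48  1.7   0.    0.95 -1.04]
```

```bash

python3 -m crank '0 0 -.5 0 0 0 -1;0 0 -.5 0 0 0 -1;0 0 0 0 0 0 -1;0 0 0 0 0 0 -1;0 0 0 0 0 0 -1' 
python3 -c "
from st import *
rel((.5418,.3285,.008),np.pi-.169)
o=get_obs();M=R.from_rotvec(o['eef_rot']).as_matrix();print('tool M',M.T@o['ft_torque'],'tool F',M.T@o['wrist_force'])"
python3 -m crank '0 0 0 0 0 0 -1;0 0 0 0 0 0 -1'
python3 -c "
from st import *
o=get_obs();M=R.from_rotvec(o['eef_rot']).as_matrix();print('tool M',M.T@o['ft_torque'],'tool F',M.T@o['wrist_force'])"
```

```text
t: 4.45
ee_pos: [0.5413, 0.3284, 0.0304]
eef_rot: [0.267, 3.129, 0.005]
wrist_force: [-0.5, 0.0, -5.3]
width: 0.259
t 4.45 tcp [0.5413 0.3284 0.0304] shift [-0.02  0.01  1.12] turn [ 0.002  0.001 -0.001] F [-0.53  0.02 -5.28] M [-0.044 -0.17  -0.025] w 0.259 q [ 0.37  0.45  1.7   0.    0.99 -1.04]
tool M [ 0.01422284 -0.17481145  0.02458047] tool F [ 0.53295357 -0.08895188  5.27458183]
t: 4.65
ee_pos: [0.541, 0.3282, 0.03]
eef_rot: [0.267, 3.129, 0.004]
wrist_force: [-0.0, 0.4, -4.9]
width: 0.262
tool M [ 0.02122717 -0.17452164  0.00412006] tool F [0.09927858 0.34753663 4.90483354]
```

Heavy end of bar A is at tool +x, the end near the robot: My is -0.175 N m with 4.9 N hanging. It goes in the middle channel with tool x pointing down the slope.

```bash
cat >> st.py <<'E'
O=np.array([.5452,-.194,.088]); YAW=-.6162
def rack(x,y,z,s=1,dz=-.0105):
    "bar centre at cradle (x,y,z); s=1 tool x down the slope, -1 up"
    C=Rc(YAW); Rt=C@np.diag([-s,s,-1.]); p=O+C@np.array([x,y,z+dz]); rel(p,Rt=Rt)
    o=get_obs(); M=R.from_rotvec(o['eef_rot']).as_matrix(); print(" tcp in cradle",(C.T@(o['ee_pos']-O)).round(4),"tool F",(M.T@o['wrist_force']).round(2),"target",p.round(3))
E
python3 -m crank '0 0 -1 0 0 0 -1;0 0 -1 0 0 0 -1;0 0 -1 0 0 0 -1;0 0 -1 0 0 0 -1;0 0 -1 0 0 0 -1;0 0 -1 0 0 0 -1;0 0 -.5 0 0 0 -1' 120
python3 -c "
from st import *
rack(.012,0,.07)"
```

```text
t: 5.35
ee_pos: [0.5376, 0.3265, 0.1588]
eef_rot: [-0.267, -3.121, 0.004]
wrist_force: [-0.3, 0.5, -4.8]
width: 0.252
t 5.35 tcp [0.5376 0.3265 0.1588] shift [ -4.2  -25.29   0.62] turn [ 0.056 -0.268  0.28 ] F [-0.27  0.51 -4.76] M [ 0.017 -0.261 -0.02 ] w 0.252 q [ 0.36  0.27  1.66  0.    1.22 -1.04]
 tcp in cradle [-0.2515  0.4203  0.1898] tool F [0.3  0.47 4.76] target [ 0.534 -0.186  0.147]
```

```bash

python3 -m crank '-.16 -1 0 0 0 0 -1;-.16 -1 0 0 0 0 -1;-.16 -1 0 0 0 0 -1;-.16 -1 0 0 0 0 -1;-.16 -1 0 0 0 0 -1;-.16 -1 0 0 0 0 -1;-.16 -1 0 0 0 0 -1;-.16 -1 0 0 0 0 -1;-.16 -1 0 0 0 0 -1;-.16 -1 0 0 0 0 -1;-.16 -1 0 0 0 0 -1;-.16 -1 0 0 0 0 -1;-.16 -1 0 0 0 0 -1;-.16 -1 0 0 0 0 -1;-.16 -1 0 0 0 0 -1;-.16 -1 0 0 0 0 -1;-.16 -1 -.1 0 0 0 -1;-.16 -1 -.1 0 0 0 -1;-.16 -1 -.1 0 0 0 -1' 
python3 -m crank '0 0 0 .01 -.05 .05 -1;0 0 0 .01 -.05 .05 -1;0 0 0 .01 -.05 .05 -1;0 0 0 .01 -.05 .05 -1;0 0 0 0.01 -.04 .05 -1;0 0 0 0 0 0 -1'
python3 -c "
from st import *
rack(.012,0,.07)"
```

```text
t: 7.25
ee_pos: [0.5264, -0.07, 0.1551]
eef_rot: [-0.26, -3.108, -0.002]
wrist_force: [-0.4, 0.5, -5.7]
width: 0.254
t: 7.85
ee_pos: [0.5233, -0.0728, 0.1511]
eef_rot: [0.805, 2.669, -0.158]
wrist_force: [-0.6, 1.0, -5.2]
width: 0.253
t 7.85 tcp [ 0.5233 -0.0728  0.1511] shift [-3.28 -4.42  1.5 ] turn [ 0.003 -0.034  0.019] F [-0.63  1.05 -5.18] M [0.153 0.257 0.025] w 0.253 q [-0.3  -0.13  2.13 -0.15  0.79 -1.2 ]
 tcp in cradle [-0.0546  0.0862  0.0935] tool F [2.88 0.56 4.44] target [ 0.534 -0.186  0.147]
```

```bash

python3 -m crank '-.7 -.9 0 0 -.01 .006 -1;-.7 -.9 0 0 -.01 .006 -1;-.7 -.9 0 0 -.01 .006 -1;-.7 -.9 .3 0 -.005 0 -1;-.5 -.7 .3 0 0 0 -1;0 0 0 0 0 0 -1' 
python3 -c "
from st import *
rack(.008,0,.04)
o=get_obs(); c=camera('wrist'); np.savez('w2.npz',**c,p=o['ee_pos'],r=o['eef_rot']); 
d=camera('scene'); cv2.imwrite('pics/p2.png',np.hstack([cv2.resize(c['frame'],(440,330)),cv2.resize(d['frame'][60:270,100:330],(360,330))]))"
```

```text
t: 8.45
ee_pos: [0.5275, -0.1835, 0.1634]
eef_rot: [0.814, 2.623, -0.167]
wrist_force: [-0.3, 0.4, -5.4]
width: 0.255
t 8.45 tcp [ 0.5275 -0.1835  0.1634] shift [0.17 0.07 2.39] turn [ 0.005 -0.008  0.008] F [-0.25  0.43 -5.42] M [ 0.234  0.337 -0.046] w 0.255 q [-0.52 -0.1   2.1  -0.04  0.74 -1.47]
 tcp in cradle [ 0.0121 -0.0017  0.0772] tool F [2.56 0.21 4.79] target [ 0.541 -0.191  0.118]
```

View pics/p2.png

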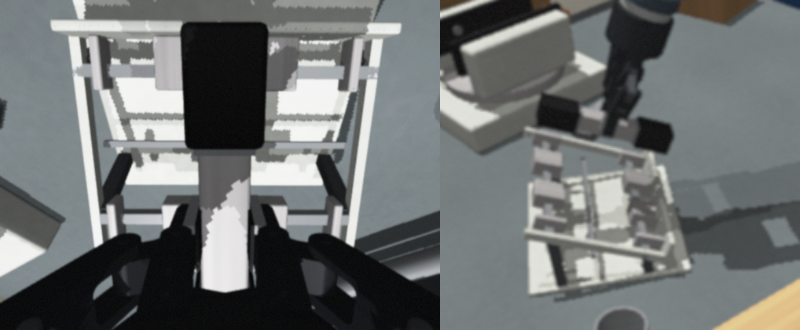

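The wrist view shows bar A over the middle channel: head at columns 183-266, blocks symmetric about column 226, foot plate at row 28. Checking the offsets by calculation.

```bash
python3 - <<'E'
from st import *
c=load('w2.npz'); k=560/440; T=c['T_tool_cam']
t=dict(c); t['rotation']=T[:3,:3]; t['eye']=T[:3,3]
print("head in tool (mm):",(back(t,np.array([(183,22),(266,22),(186,149),(263,149)])*k,-.0275)*1e3).round(1).tolist())
Rt=R.from_rotvec(c['r']).as_matrix(); C=Rc(YAW)
w=dict(c); w['rotation']=C.T@Rt@T[:3,:3]; w['eye']=C.T@(Rt@T[:3,3]+c['p']-O)
print("foot top edge in cradle:",(back(w,np.array([(52,22),(400,22),(52,35),(400,35)])*k,.007)*1e3).round(1).tolist())
print("low blocks outer edges top:",(back(w,np.array([(155,88),(298,88)])*k,-.005)*1e3).round(1).tolist())
print("guide inner",(back(w,np.array([(110,88),(343,88)])*k,-.005)*1e3).round(1).tolist())
print(c['camera_matrix'][:2,2])
E
```

```text
head in tool (mm): [[90.2, -14.4, -27.5], [90.2, 16.6, -27.5], [41.5, -15.0, -27.5], [41.5, 17.4, -27.5]]
foot top edge in cradle: [[-95.9, -120.6, 7.0], [-99.7, 121.0, 7.0], [-87.6, -121.7, 7.0], [-91.3, 122.4, 7.0]]
low blocks outer edges top: [[-52.6, -54.4, -5.0], [-54.2, 56.5, -5.0]]
guide inner [[-52.1, -89.2, -5.0], [-54.7, 91.5, -5.0]]
[285.48573137 205.05746683]
```

```bash

python3 -m crank '.06 .03 .8 .005 -.008 .008 -1;.05 0 .8 0 0 0 -1;.05 0 .8 0 0 0 -1;0 0 .5 0 0 0 -1;0 0 0 0 0 0 -1' 
python3 -c "
from st import *
rack(.005,0.0,.0)"
```

```text
t: 9.05
ee_pos: [0.5453, -0.1892, 0.1067]
eef_rot: [0.821, 2.614, -0.173]
wrist_force: [-0.1, 0.8, -5.3]
width: 0.254
t 9.05 tcp [ 0.5453 -0.1892  0.1067] shift [ 0.   -0.2   1.43] turn [ 0.002 -0.003  0.004] F [-0.06  0.82 -5.35] M [ 0.25   0.308 -0.027] w 0.254 q [-0.51  0.04  2.08 -0.07  0.61 -1.43]
 tcp in cradle [0.0051 0.004  0.0182] tool F [2.63 0.64 4.68] target [ 0.552 -0.199  0.08 ]
```

```bash

python3 -m crank '0 -.22 0 0 0 0 -1;0 0 .4 0 0 0 -1;0 0 .3 0 0 0 -1;0 0 0 0 0 0 -1' 
python3 -c "
from st import *
rack(.005,0.0,.0)"
```

```text
t: 9.45
ee_pos: [0.5484, -0.1961, 0.0948]
eef_rot: [0.818, 2.612, -0.173]
wrist_force: [-0.2, -0.1, -5.1]
width: 0.253
t 9.45 tcp [ 0.5484 -0.1961  0.0948] shift [ 0.06 -0.01  0.76] turn [ 0.003 -0.001  0.005] F [-0.15 -0.13 -5.11] M [0.185 0.239 0.007] w 0.253 q [-0.52  0.07  2.08 -0.06  0.58 -1.44]
 tcp in cradle [0.0063 0.0001 0.0047] tool F [ 2.12 -0.19  4.65] target [ 0.552 -0.199  0.08 ]
```

```bash

python3 -m crank '0 -.03 .3 0 0 0 -1;0 0 .25 0 0 0 -1;0 0 0.1 0 0 0 -1;0 0 0 0 0 0 -1' 
python3 -c "
from st import *
rack(.0,0.0,.0)"
```

```text
t: 9.85
ee_pos: [0.553, -0.2002, 0.0823]
eef_rot: [0.818, 2.612, -0.173]
wrist_force: [0.5, 0.0, -5.3]
width: 0.255
t 9.85 tcp [ 0.553  -0.2002  0.0823] shift [0.34 0.03 0.06] turn [ 0.003 -0.001  0.005] F [ 0.5   0.04 -5.32] M [ 0.238  0.282 -0.049] w 0.255 q [-0.53  0.11  2.07 -0.06  0.55 -1.44]
 tcp in cradle [ 0.0068 -0.0006 -0.0093] tool F [1.81 0.31 5.02] target [ 0.549 -0.196  0.078]
```

```bash

python3 -m crank '0 0 .12 0 0 0 -1;0 0 0 0 0 0 -1' 
python3 -c "
from st import *
rack(.0,0.0,.0)"
python3 -m crank '.15 0 0 0 0 0 -1;.15 0 0 0 0 0 -1;0 0 0 0 0 0 -1' 
python3 -c "
from st import *
rack(.0,0.0,.0)"
```

```text
t: 10.05
ee_pos: [0.5541, -0.2007, 0.082]
eef_rot: [0.818, 2.613, -0.174]
wrist_force: [-0.1, 0.2, -5.0]
width: 0.254
t 10.05 tcp [ 0.5541 -0.2007  0.082 ] shift [0.39 0.02 0.03] turn [ 0.002 -0.001  0.006] F [-0.13  0.2  -5.02] M [0.181 0.303 0.043] w 0.254 q [-0.53  0.11  2.06 -0.06  0.55 -1.44]
 tcp in cradle [ 0.0077 -0.0003 -0.01  ] tool F [2.24 0.09 4.5 ] target [ 0.549 -0.196  0.078]
t: 10.35
ee_pos: [0.5494, -0.1973, 0.0796]
eef_rot: [0.817, 2.612, -0.174]
wrist_force: [0.8, 1.0, -5.9]
width: 0.255
t 10.35 tcp [ 0.5494 -0.1973  0.0796] shift [0.07 0.01 0.03] turn [ 0.002 -0.001  0.006] F [ 0.84  1.   -5.89] M [ 0.175  0.284 -0.005] w 0.255 q [-0.52  0.1   2.08 -0.06  0.55 -1.44]
 tcp in cradle [ 0.0014 -0.0003 -0.0099] tool F [2.28 1.3  5.43] target [ 0.549 -0.196  0.078]
```

```bash

python3 -m crank '0 0 .2 0 0 0 -1;0 0 0 0 0 0 -1' 
python3 -c "
from st import *
rack(.0,0.0,.0)"
python3 -m crank '.12 0 .05 0 0 0 -1;.1 0 0 0 0 0 -1;0 0 0 0 0 0 -1' 
python3 -c "
from st import *
rack(.0,0.0,.0)"
```

```text
t: 10.55
ee_pos: [0.5502, -0.1975, 0.0804]
eef_rot: [0.817, 2.617, -0.174]
wrist_force: [-0.9, -0.6, -5.4]
width: 0.249
t 10.55 tcp [ 0.5502 -0.1975  0.0804] shift [ 0.13 -0.    0.05] turn [ 0.002 -0.003  0.007] F [-0.87 -0.58 -5.4 ] M [ 0.13   0.272 -0.006] w 0.249 q [-0.52  0.1   2.07 -0.07  0.55 -1.44]
 tcp in cradle [ 0.0025  0.     -0.0094] tool F [ 2.53 -0.96  4.79] target [ 0.549 -0.196  0.078]
t: 10.85
ee_pos: [0.5484, -0.1962, 0.0788]
eef_rot: [0.815, 2.612, -0.176]
wrist_force: [1.0, -0.5, -4.1]
width: 0.25
t 10.85 tcp [ 0.5484 -0.1962  0.0788] shift [-0.01 -0.    0.03] turn [ 0.002 -0.     0.007] F [ 1.04 -0.49 -4.08] M [0.137 0.174 0.001] w 0.25 q [-0.52  0.1   2.08 -0.07  0.54 -1.44]
 tcp in cradle [-0.0003  0.0001 -0.01  ] tool F [0.63 0.2  4.18] target [ 0.549 -0.196  0.078]
```

```bash

python3 -m crank '.15 0 .25 0 0 0 -1;.15 0 .3 0 0 0 -1' 
python3 -c "
from st import *
rack(.0,0.0,.0)"
```

```text
t: 11.05
ee_pos: [0.5488, -0.1963, 0.0781]
eef_rot: [0.813, 2.616, -0.18]
wrist_force: [-72.8, 33.0, 95.4]
width: 0.257
t 11.05 tcp [ 0.5488 -0.1963  0.0781] shift [-0.01 -0.01 -0.01] turn [-0.    -0.002  0.009] F [-72.85  33.04  95.42] M [ 1.447  5.469 -1.201] w 0.257 q [-0.52  0.1   2.08 -0.08  0.55 -1.43]
 tcp in cradle [-0.0001  0.0003 -0.0108] tool F [  33.41  -14.73 -119.04] target [ 0.549 -0.196  0.078]
```

```bash

python3 -m crank '0 0 -.1 0 0 0 -1;0 0 0 0 0 0 -.4;0 0 0 0 0 0 -.25;0 0 0 0 0 0 -.25' 20
python3 -c "
from st import *
rack(.0,0.0,.0)
o=get_obs(); c=camera('wrist'); np.savez('w3.npz',**c,p=o['ee_pos'],r=o['eef_rot']); 
cv2.imwrite('pics/p3.png',c['frame'])"
```

```text
t: 11.45
ee_pos: [0.5506, -0.197, 0.0848]
eef_rot: [0.81, 2.609, -0.182]
wrist_force: [0.6, -0.7, -0.4]
width: 0.369
t 11.45 tcp [ 0.5506 -0.197   0.0848] shift [ 0.22 -0.03  0.25] turn [0.    0.003 0.009] F [ 0.59 -0.66 -0.44] M [ 0.175  0.18  -0.033] w 0.369 q [-0.52  0.09  2.08 -0.08  0.55 -1.43]
 tcp in cradle [ 0.0043  0.0007 -0.0054] tool F [-0.61 -0.21  0.76] target [ 0.549 -0.196  0.078]
```

View pics/p3.png

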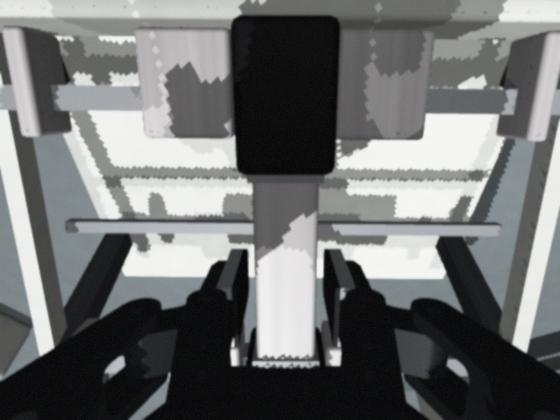

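The low head (columns 233-339, rows 16-172) sits between the blocks and up to the foot plate. Retracting, then checking with numbers and looking at bar B.

```bash
python3 - <<'E'
from st import *
c=load('w3.npz'); T=c['T_tool_cam']
Rt=R.from_rotvec(c['r']).as_matrix(); C=Rc(YAW)
w=dict(c); w['rotation']=C.T@Rt@T[:3,:3]; w['eye']=C.T@(Rt@T[:3,3]+c['p']-O)
print("head",(back(w,np.array([(285,16),(285,172),(233,90),(339,90)]),.017)*1e3).round(1).tolist())
print("foot edge",(back(w,np.array([(100,22),(450,22)]),.007)*1e3).round(1).tolist())
E
python3 -m crank '0 0 -.7 0 0 0 -.25;0 0 -1 0 0 0 -.25;0 0 -1 0 0 0 -.1;0 0 -1 0 0 0 0;0 0 -1 0 0 0 0.15' 100
python3 -c "
from st import *
rel((.489,.184,.15),np.pi+.07)
d=camera('scene'); np.savez('s3.npz',**d); cv2.imwrite('pics/s3.png',cv2.resize(d['frame'][120:260,130:290],None,fx=4,fy=4,interpolation=cv2.INTER_CUBIC))"
```

```text
head [[-90.2, 0.3, 17.0], [-42.3, 1.0, 17.0], [-68.6, -16.0, 17.0], [-69.1, 17.9, 17.0]]
foot edge [[-89.6, -60.7, 7.0], [-91.3, 54.7, 7.0]]
t: 12.0
ee_pos: [0.5164, -0.1738, 0.1668]
eef_rot: [0.815, 2.619, -0.179]
wrist_force: [0.3, 0.2, 0.2]
width: 0.577
t 12.0 tcp [ 0.5164 -0.1738  0.1668] shift [10.65 13.94 -3.85] turn [-0.093  0.252 -0.423] F [0.33 0.2  0.23] M [0.133 0.157 0.008] w 0.577 q [-0.51 -0.14  2.13 -0.06  0.75 -1.44]
```

View pics/s3.png

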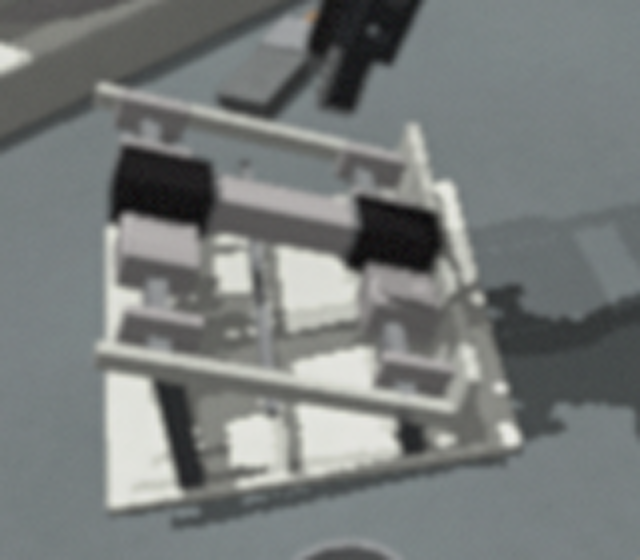

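Bar A lies seated in the middle channel, in line and against the foot. On to bar B.

```bash

python3 -m crank '0 0 -.3 -.015 .043 -.072 .15;0 0 -.3 -.015 .043 -.072 .15;0 0 0 -.015 .043 -.072 .15;0 0 0 -.015 .043 -.072 .15;0 0 0 -.015 .043 -.072 .15;0 0 0 -.015 .03 -.05 .15'
python3 -c "
from st import *
rel((.489,.184,.16),np.pi+.07)"
```

```text
t: 12.65
ee_pos: [0.5134, -0.1718, 0.1783]
eef_rot: [0.118, -3.138, -0.001]
wrist_force: [-0.3, 0.3, 0.4]
width: 0.576
t 12.65 tcp [ 0.5134 -0.1718  0.1783] shift [-0.12 17.83  0.93] turn [ 0.001 -0.001  0.003] F [-0.26  0.34  0.38] M [-0.064  0.     0.003] w 0.576 q [-0.53  0.05  1.88  0.    1.22 -2.18]
```

```bash

python3 -m crank '0 1 0 0 0 0 .15;0 1 0 0 0 0 .15;0 1 0 0 0 0 .15;0 1 0 0 0 0 .15;0 1 0 0 0 0 .15;0 1 0 0 0 0 .15;0 1 0 0 0 0 .15;0 1 0 0 0 0 .15;0 1 0 0 0 0 .15;0 1 0 0 0 0 .15;0 1 0 0 0 0 .15;0 1 0 0 0 0 .15;0 1 0 0 0 0 .15;0 1 .1 0 0 0 .15;0 1 .1 0 0 0 .15;0 1 .1 0 0 0 .15;0 .8 .2 0 0 0 .15;0 .3 .2 0 0 0 .15;0 0 0 0 0 0 .15'
python3 -c "
from st import *
rel((.489,.184,.15),np.pi+.07)
o=get_obs(); c=camera('wrist'); np.savez('w4.npz',**c,p=o['ee_pos'],r=o['eef_rot']); cv2.imwrite('pics/w4.png',c['frame'])"
```

```text
t: 14.55
ee_pos: [0.4907, 0.1784, 0.1444]
eef_rot: [0.109, -3.124, -0.005]
wrist_force: [-0.0, -1.1, -0.4]
width: 0.574
t 14.55 tcp [0.4907 0.1784 0.1444] shift [ 0.07  0.29 -0.28] turn [ 0.002 -0.01  -0.   ] F [-0.04 -1.09 -0.35] M [-0.041 -0.03  -0.023] w 0.574 q [ 0.13  0.05  1.94  0.    1.16 -1.51]
```

View pics/w4.png

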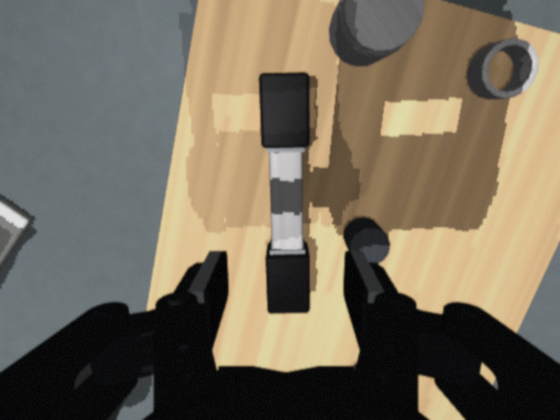

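Bar B's handle runs from (286,150) to (287,250), well centred. The cylinder is at (367,240), right of the mid-length.

```bash
python3 - <<'E'
from st import *
c=load('w4.npz'); Rt=R.from_rotvec(c['r']).as_matrix(); T=c['T_tool_cam']
c['rotation']=Rt@T[:3,:3]; c['eye']=Rt@T[:3,3]+c['p']
p=back(c,[(286,150),(287,250)],.032); d=p[0]-p[1]; h=np.arctan2(d[1],d[0]); print(p.mean(0).round(4),h%(2*np.pi)-np.pi)
q=back(c,[(374,240)],.033)[0]; print("cyl",q, "along/perp mm",(Rt.T@(q-p.mean(0))*1e3).round(1))
rel((*p.mean(0)[:2],.008),h)
E
```

```text
[0.4895 0.1807 0.032 ] 0.08155167443244382
cyl [0.51426518 0.24868563 0.033     ] along/perp mm [-29.4  66.1  -1.2]
t 14.6 tcp [0.4909 0.178  0.1447] shift [-0.05  0.12  6.83] turn [ 0.002 -0.01  -0.008] F [-0.67  0.81  0.23] M [-0.009 -0.005 -0.016] w 0.571 q [ 0.13  0.05  1.94  0.    1.16 -1.51]
```

```bash

python3 -m crank '0 .1 1 0 -.01 -.008 .15;0 0 1 0 0 0 .15;0 0 1 0 0 0 .15;0 0 1 0 0 0 .15;0 0 1 0 0 0 .15;0 0 1 0 0 0 .15;0 0 .4 0 0 0 .15;0 0 .1 0 0 0 .15' 100
python3 -c "
from st import *
rel((.4895,.1807,.009),np.pi+.082)"
```

```text
t: 15.4
ee_pos: [0.496, 0.1743, 0.0121]
eef_rot: [-0.117, 3.131, 0.004]
wrist_force: [0.2, 0.3, -0.9]
width: 0.575
t 15.4 tcp [0.496  0.1743 0.0121] shift [0.3  0.34 0.15] turn [ 0.001  0.005 -0.005] F [ 0.15  0.35 -0.88] M [-0.055  0.016  0.022] w 0.575 q [ 0.12  0.27  1.98  0.    0.88 -1.53]
```

```bash

python3 -m crank '.3 .34 .15 0 0 0 .15;0 0 0 0 0 0 .15;0 0 0 0 0 0 -1;0 0 0 0 0 0 -1;0 0 0 0 0 0 -1;0 0 0 0 0 0 -1;0 0 0 0 0 0 -1' 100
python3 -c "
from st import *
rel((.4895,.1807,.009),np.pi+.082)"
python3 -m crank '0 0 -.5 0 0 0 -1;0 0 -.5 0 0 0 -1;0 0 0 0 0 0 -1;0 0 0 0 0 0 -1;0 0 0 0 0 0 -1' 
python3 -c "
from st import *
rel((.4895,.1807,.009),np.pi+.082)
o=get_obs();M=R.from_rotvec(o['eef_rot']).as_matrix();print('tool M',M.T@o['ft_torque'],'tool F',M.T@o['wrist_force'])"
```

```text
t: 16.1
ee_pos: [0.4907, 0.1809, 0.0116]
eef_rot: [-0.117, 3.127, 0.003]
wrist_force: [0.1, -0.5, -1.7]
width: 0.256
t 16.1 tcp [0.4907 0.1809 0.0116] shift [ 0.06 -0.    0.13] turn [ 0.001  0.008 -0.005] F [ 0.13 -0.49 -1.66] M [-0.059 -0.131  0.041] w 0.256 q [ 0.14  0.27  1.99  0.    0.87 -1.51]
t: 16.6
ee_pos: [0.4882, 0.1806, 0.0319]
eef_rot: [-0.117, 3.132, 0.003]
wrist_force: [-0.4, -0.0, -5.3]
width: 0.259
t 16.6 tcp [0.4882 0.1806 0.0319] shift [-0.06  0.    1.15] turn [ 0.001  0.005 -0.005] F [-0.36 -0.02 -5.33] M [-0.077  0.244  0.017] w 0.259 q [ 0.14  0.22  2.    0.    0.91 -1.51]
tool M [ 0.05881029  0.24916321 -0.01676318] tool F [ 4.00114641e-01 -2.70794183e-03  5.33207126e+00]
```

Bar B's heavy end is at tool -x, the far end (My = +0.249), so it needs a half turn by the long way round (az positive, +220 degrees) to stay inside joint 6's range.

```bash

python3 -m crank '0 0 -.8 0 0 0 -1;0 0 -1 0 0 0 -1;0 0 -1 0 0 0 -1;0 0 -1 0 0 0 -1;0 0 -1 0 0 0 -1;0 0 -1 0 0 0 -1;0 0 -.8 0 0 0 -1;0 0 0 0 0 .05 -1;0 0 0 0 0 .08 -1;0 0 0 0 0 .09 -1;0 0 0 0 0 .09 -1;0 0 0 0 0 .09 -1;0 0 0 0 0 .09 -1;0 0 0 0 0 .09 -1;0 0 0 0 0 .09 -1;0 0 0 0 0 .09 -1;0 0 0 0 0 .09 -1;0 0 0 0 0 .09 -1' 120
python3 -m crank '0 0 0 0 0 .09 -1;0 0 0 0 0 .09 -1;0 0 0 0 0 .09 -1;0 0 0 0 0 .09 -1;0 0 0 0 0 .09 -1;0 0 0 0 0 .09 -1;0 0 0 0 0 .09 -1;0 0 0 0 0 .09 -1'
python3 -c "
from st import *
rack(.012,.075,.1,-1,-.0085)"
```

```text
t: 18.4
ee_pos: [0.4796, 0.1799, 0.1598]
eef_rot: [-2.093, -2.329, 0.008]
wrist_force: [0.8, -0.3, -6.2]
width: 0.254
t: 19.2
ee_pos: [0.4779, 0.1802, 0.1558]
eef_rot: [-3.037, -0.77, 0.017]
wrist_force: [0.3, -1.0, -5.8]
width: 0.254
t 19.2 tcp [0.4779 0.1802 0.1558] shift [-3.18 15.2  -1.17] turn [-0.152  0.248  0.697] F [ 0.35 -1.04 -5.76] M [ 0.093 -0.157 -0.033] w 0.254 q [0.13 0.01 1.97 0.01 1.18 1.21]
 tcp in cradle [-0.2199  0.2665  0.1725] tool F [-0.14  1.14  5.75] target [ 0.567 -0.118  0.176]
```

```bash

python3 -m crank '0 0 -.3 0 0 .09 -1;0 0 -.3 0 0 .09 -1;0 0 -.3 0 0 .09 -1;0 0 -.3 0 0 .09 -1;0 0 0 0 0 .09 -1;0 0 0 0 0 .09 -1;0 0 0 0 0 .09 -1;0 0 0 0 0 .05 -1'
python3 -c "
from st import *
rack(.012,.075,.1,-1,-.0085)"
```

```text
t: 20.0
ee_pos: [0.4774, 0.1796, 0.1771]
eef_rot: [-2.992, 0.956, 0.019]
wrist_force: [0.4, -0.2, -5.5]
width: 0.25
t 20.0 tcp [0.4774 0.1796 0.1771] shift [12.27  9.51 -0.08] turn [ 0.002  0.275 -0.001] F [ 0.44 -0.23 -5.51] M [-0.131 -0.149  0.028] w 0.25 q [ 0.13 -0.02  1.95  0.01  1.22  2.32]
 tcp in cradle [-0.2114  0.2657  0.192 ] tool F [ 0.56 -0.08  5.51] target [ 0.567 -0.118  0.176]
```

```bash

python3 -m crank '.9 .7 0 0 0 0 -1;.9 .7 0 0 0 0 -1;.9 .7 0 0 0 0 -1;.9 .7 0 0 0 0 -1;.9 .7 0 0 0 0 -1;.9 .7 0 0 0 0 -1;.9 .7 0 0 0 0 -1;.9 .7 0 0 0 0 -1;.9 .7 0 0 0 0 -1;.9 .7 0 0 0 0 -1;.9 .7 0 0 0 0 -1;.6 .5 0 0 0 0 -1;0 0 0 0 .06 0 -1;0 0 0 0 .07 0 -1;0 0 0 0 .07 0 -1;0 0 0 0 .06 0 -1;0 0 0 0 0 0 -1'
python3 -c "
from st import *
rack(.01,.075,.06,-1,-.0085)"
```

```text
t: 21.7
ee_pos: [0.5539, -0.0872, 0.1673]
eef_rot: [2.817, -0.9, 0.583]
wrist_force: [-0.2, 0.6, -6.1]
width: 0.246
t 21.7 tcp [ 0.5539 -0.0872  0.1673] shift [1.4  0.85 2.15] turn [ 0.003  0.007 -0.001] F [-0.22  0.61 -6.07] M [0.224 0.289 0.004] w 0.246 q [-0.3  -0.08  2.07 -0.19  0.77  2.  ]
 tcp in cradle [-0.0176  0.0922  0.0947] tool F [-2.9  -0.39  5.35] target [ 0.579 -0.126  0.139]
```

```bash

python3 -m crank '.7 .4 0 0 .007 0 -1;.6 .4 .3 0 0 0 -1;0.1 0 .6 0 0 0 -1;0 0 0 0 0 0 -1'
python3 -c "
from st import *
rack(.008,.075,.03,-1,-.0085)
o=get_obs(); c=camera('wrist'); np.savez('w5.npz',**c,p=o['ee_pos'],r=o['eef_rot']); cv2.imwrite('pics/w5.png',c['frame'])"
```

```text
t: 22.1
ee_pos: [0.5734, -0.1222, 0.1627]
eef_rot: [2.813, -0.9, 0.593]
wrist_force: [0.1, 0.5, -7.2]
width: 0.246
t 22.1 tcp [ 0.5734 -0.1222  0.1627] shift [-0.27 -0.01  2.72] turn [ 0.003  0.002 -0.001] F [ 0.14  0.5  -7.16] M [ 0.282  0.349 -0.061] w 0.246 q [-0.36 -0.02  2.02 -0.16  0.74  1.93]
 tcp in cradle [0.0136 0.0749 0.0758] tool F [-3.06 -0.51  6.48] target [ 0.587 -0.132  0.111]
```

View pics/w5.png

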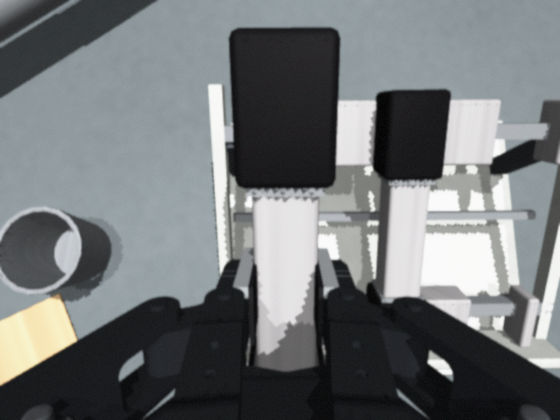

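Bar B is held over the +y channel (head columns 230-340, rows 28-187). Bar A rests at columns 376-450 and the cup is clear at (60,248). Computing the alignment.

```bash
python3 - <<'E'
from st import *
c=load('w5.npz'); T=c['T_tool_cam']
t=dict(c); t['rotation']=T[:3,:3]; t['eye']=T[:3,3]
print("head in tool",(back(t,np.array([(230,100),(340,100),(285,28),(285,187)]),-.0255)*1e3).round(1).tolist())
Rt=R.from_rotvec(c['r']).as_matrix(); C=Rc(YAW)
w=dict(c); w['rotation']=C.T@Rt@T[:3,:3]; w['eye']=C.T@(Rt@T[:3,3]+c['p']-O)
print("A upper head, top right corners, end/inner, cradle",(back(w,np.array([(449,92),(443,180)]),.017)*1e3).round(1).tolist())
print("A handle edges",(back(w,np.array([(386,240),(424,240)]),.012)*1e3).round(1).tolist())
print("blocks x 45..85,y 55 / -20,-55",(back(w,np.array([(335,100),(335,165),(500,100),(495,165)]),-.005)*1e3).round(1).tolist())
E
```

```text
head in tool [[68.8, -18.5, -25.5], [68.8, 16.0, -25.5], [89.5, -1.3, -25.5], [40.8, -1.2, -25.5]]
A upper head, top right corners, end/inner, cradle [[87.4, -12.1, 17.0], [39.3, -14.6, 17.0]]
A handle edges [[0.7, 13.8, 12.0], [0.6, -9.6, 12.0]]
blocks x 45..85,y 55 / -20,-55 [[83.5, 45.9, -5.0], [44.4, 44.5, -5.0], [83.5, -53.0, -5.0], [44.3, -56.2, -5.0]]
```

```bash

python3 -m crank '-.1 0 .8 0 0 0 -1;-.1 0 .8 0 0 0 -1;-.05 0 .7 0 0 0 -1;0 0 0 0 0 0 -1'
python3 -c "
from st import *
rack(.006,.075,.0,-1,-.0085)"
```

```text
t: 22.55
ee_pos: [0.587, -0.1307, 0.1192]
eef_rot: [2.813, -0.899, 0.595]
wrist_force: [-1.3, -0.8, -6.0]
width: 0.251
t 22.55 tcp [ 0.587  -0.1307  0.1192] shift [-0.22  0.03  1.9 ] turn [ 0.002  0.002 -0.001] F [-1.26 -0.77 -5.95] M [ 0.236  0.354 -0.047] w 0.251 q [-0.36  0.08  2.01 -0.17  0.65  1.94]
 tcp in cradle [0.0105 0.0758 0.0295] tool F [-2.94  1.34  5.21] target [ 0.596 -0.138  0.083]
```

```bash

python3 -m crank '-.1 .05 .6 0 0 0 -1;-.05 0 .5 0 0 0 -1;0 0 .2 0 0 0 -1;0 0 0 0 0 0 -1'
python3 -c "
from st import *
rack(.005,.075,.0,-1,-.0085)"
```

```text
t: 22.95
ee_pos: [0.594, -0.1363, 0.0937]
eef_rot: [2.813, -0.899, 0.597]
wrist_force: [0.5, -0.8, -5.5]
width: 0.247
t 22.95 tcp [ 0.594  -0.1363  0.0937] shift [-0.16  0.01  0.55] turn [ 0.002  0.001 -0.001] F [ 0.5  -0.82 -5.52] M [ 0.266  0.287 -0.021] w 0.247 q [-0.37  0.14  2.   -0.18  0.6   1.95]
 tcp in cradle [0.0082 0.0753 0.0026] tool F [-1.44  0.36  5.4 ] target [ 0.595 -0.137  0.082]
```

```bash

python3 -m crank '0 0 .3 0 0 0 -1;0 0 .12 0 0 0 -1;0 0 0 0 0 0 -1'
python3 -c "
from st import *
rack(.0,.075,.0,-1,-.0085)"
python3 -m crank '-.15 0 .05 0 0 0 -1;-.1 0 0.05 0 0 0 -1;0 0 0 0 0 0 -1'
python3 -c "
from st import *
rack(.0,.075,.0,-1,-.0085)"
```

```text
t: 23.25
ee_pos: [0.5975, -0.1385, 0.0863]
eef_rot: [2.813, -0.898, 0.599]
wrist_force: [-0.5, 1.1, -5.2]
width: 0.253
t 23.25 tcp [ 0.5975 -0.1385  0.0863] shift [-0.45  0.03  0.13] turn [ 0.002 -0.    -0.001] F [-0.54  1.15 -5.22] M [ 0.18   0.304 -0.045] w 0.253 q [-0.37  0.17  1.99 -0.19  0.59  1.95]
 tcp in cradle [ 0.009   0.0755 -0.0059] tool F [-3.14 -0.63  4.32] target [ 0.591 -0.135  0.08 ]
t: 23.55
ee_pos: [0.5956, -0.1368, 0.0842]
eef_rot: [2.811, -0.897, 0.604]
wrist_force: [-0.8, 1.1, -4.5]
width: 0.25
t 23.55 tcp [ 0.5956 -0.1368  0.0842] shift [-0.29  0.04  0.09] turn [ 0.001 -0.002 -0.001] F [-0.85  1.07 -4.48] M [0.356 0.654 0.037] w 0.25 q [-0.37  0.16  2.   -0.19  0.58  1.96]
 tcp in cradle [ 0.0058  0.0758 -0.0067] tool F [-3.04 -0.39  3.54] target [ 0.591 -0.135  0.08 ]
```

```bash

python3 -m crank '-.1 .02 0 0 0 0 -1;-.1 0 0 0 0 0 -1;-0.05 0 0 0 0 0 -1;0 0 0 0 0 0 -1'
python3 -c "
from st import *
rack(.0,.075,.0,-1,-.0085)"
```

```text
t: 23.95
ee_pos: [0.5912, -0.1341, 0.0821]
eef_rot: [2.811, -0.898, 0.605]
wrist_force: [0.4, -0.2, -3.9]
width: 0.251
t 23.95 tcp [ 0.5912 -0.1341  0.0821] shift [-0.01  0.03  0.09] turn [ 0.001 -0.003 -0.001] F [ 0.45 -0.22 -3.93] M [0.144 0.275 0.016] w 0.251 q [-0.37  0.16  2.01 -0.19  0.57  1.96]
 tcp in cradle [ 0.0003  0.0755 -0.0066] tool F [-1.17 -0.08  3.79] target [ 0.591 -0.135  0.08 ]
```

```bash

python3 -m crank '-.06 0 .04 0 0 0 -1;0 0 0 0 0 0 -1'
python3 -c "
from st import *
rack(.0,.075,.0,-1,-.0085)"
python3 -m crank '0 0 0 0 0 0 -.4;0 0 0 0 0 0 -.3;0 0 0 0 0 0 -.3' 20
python3 -c "
from st import *
rack(.0,.075,.0,-1,-.0085)
o=get_obs(); c=camera('wrist'); np.savez('w6.npz',**c,p=o['ee_pos'],r=o['eef_rot']); cv2.imwrite('pics/w6.png',c['frame'])"
```

```text
t: 24.15
ee_pos: [0.5913, -0.134, 0.0819]
eef_rot: [2.811, -0.897, 0.607]
wrist_force: [-1.8, 1.3, -1.9]
width: 0.253
t 24.15 tcp [ 0.5913 -0.134   0.0819] shift [-0.01  0.03  0.09] turn [ 0.001 -0.004 -0.001] F [-1.81  1.3  -1.89] M [ 0.389  0.678 -0.012] w 0.253 q [-0.37  0.16  2.01 -0.19  0.57  1.97]
 tcp in cradle [ 0.0002  0.0756 -0.0068] tool F [-2.81 -0.01  0.8 ] target [ 0.591 -0.135  0.08 ]
t: 24.45
ee_pos: [0.5932, -0.1346, 0.0839]
eef_rot: [2.809, -0.897, 0.614]
wrist_force: [-1.0, 0.2, -0.5]
width: 0.346
t 24.45 tcp [ 0.5932 -0.1346  0.0839] shift [-0.14  0.06  0.14] turn [ 0.    -0.007 -0.001] F [-0.98  0.22 -0.49] M [ 0.143  0.124 -0.025] w 0.346 q [-0.37  0.16  2.01 -0.19  0.57  1.97]
 tcp in cradle [ 0.0027  0.0762 -0.0057] tool F [-1.05  0.39  0.06] target [ 0.591 -0.135  0.08 ]
```

View pics/w6.png

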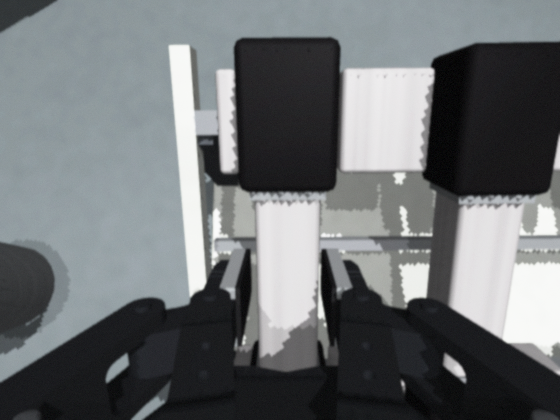

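Bar B is in its channel. Its upper end is at row 38, against row 43 for bar A, so it may be a little short of home. Computing that while I back off.

```bash
python3 - <<'E'
from st import *
c=load('w6.npz'); T=c['T_tool_cam']
Rt=R.from_rotvec(c['r']).as_matrix(); C=Rc(YAW)
w=dict(c); w['rotation']=C.T@Rt@T[:3,:3]; w['eye']=C.T@(Rt@T[:3,3]+c['p']-O)
print("B end,inner; A end,inner",(back(w,np.array([(288,38),(288,190),(510,43),(510,193)]),.017)*1e3).round(1).tolist())
E
python3 -m crank '0 0 -.5 0 0 0 -.3;0 0 -1 0 0 0 -.3;0 0 -1 0 0 0 -.3;0 0 -1 0 0 0 -.3;0 0 -1 0 0 0 -1;0 0 -.5 0 0 0 -1;.5 0 0 0 0 0 -1;.5 0 0 0 0 0 -1;0 0 0 0 0 0 -1' 40
python3 -c "
from st import *
rack(.115,.075,.05,-1,0)
o=get_obs(); d=camera('wrist');np.savez('w7.npz',**d,p=o['ee_pos'],r=o['eef_rot']); e=camera('scene'); cv2.imwrite('pics/s7.png',np.hstack([cv2.resize(d['frame'],(400,300)),cv2.resize(e['frame'][120:260,130:290],(400,300),interpolation=cv2.INTER_CUBIC)]))"
```

```text
B end,inner; A end,inner [[89.8, 76.4, 17.0], [41.5, 76.3, 17.0], [88.3, 7.3, 17.0], [40.4, -0.4, 17.0]]
t: 25.4
ee_pos: [0.5744, -0.1208, 0.1915]
eef_rot: [2.808, -0.896, 0.622]
wrist_force: [0.3, 0.6, -0.2]
width: -0.0
t 25.4 tcp [ 0.5744 -0.1208  0.1915] shift [4.44 0.07 2.67] turn [-0.001 -0.01  -0.001] F [ 0.34  0.58 -0.2 ] M [ 0.138  0.179 -0.047] w -0.0 q [-0.35 -0.07  2.01 -0.15  0.78  1.92]
 tcp in cradle [0.0253 0.0766 0.102 ] tool F [-0.14 -0.67  0.16] target [ 0.658 -0.182  0.181]
```

View pics/s7.png

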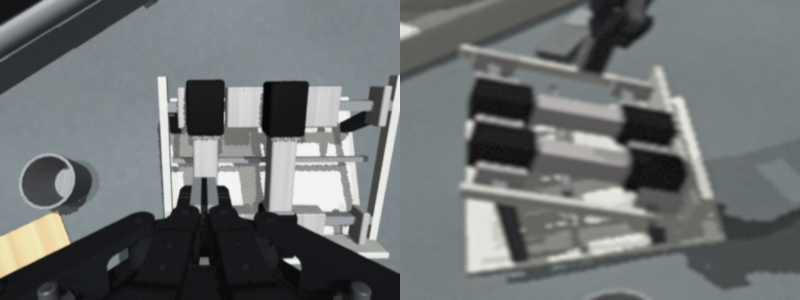

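```bash
python3 -m crank '0 0 -1 0 0 0 -1;0 0 -1 0 0 0 -1;0 0 0 0 0 0 -1;0 0 0 0 0 0 -1'; python3 -c "
from workcell import *
print(finish_job())"
```

```text
t: 25.9
ee_pos: [0.5573, -0.1102, 0.2213]
eef_rot: [2.812, -0.898, 0.604]
wrist_force: [0.4, -0.5, -0.1]
width: -0.0
the job is handed in; nothing more can be done
None
```

Both bars are in the rack and the job was handed in at about 26 s, but **the wrist force may have gone over its limit once**. While pressing the first bar home, one reading came to about 124 N against the 120 N limit. I backed off at once. If that reading counts as passing the limit, the attempt fails.

- **First bar (the left-hand one, y ≈ 0.33):** its heavy end was the one nearer the robot (moment -0.175 N m when lifted). It went into the middle channel.
- **Second bar (y ≈ 0.18):** its heavy end was the far one (+0.249 N m). I turned it round and put it in the y = +75 mm channel.

**Last checks:**
- **Position:** the camera puts both bars within about 2 mm of home along the slope. The first bar's low end measured -90.2 mm just after release. The upper ends later measured 88.3 mm (first) and 89.8 mm (second), where 90 mm is home. The first bar's two figures differ by about 2 mm, which is the camera's accuracy.
- **Seating:** both bars look seated and in line between the guide blocks. The foot plate was felt through a change in wrist force. I did not push them again after releasing.
- **Not measured:** the force on the upper rest, so that each heavy end is low rests on the lift moments alone.
- **Clearance:** the gripper finished clear of everything. The cup stood upright in the last wrist picture; the other things were not pictured again after the second lift, but nothing was seen or felt to touch them.

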